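# Find and seat the rocking dust cap on the adapter plate

## Robot

A 6-joint arm with a two-finger parallel gripper is mounted at the origin on the work surface. World frame = base frame: x ahead of the robot, y to its left, z up, the work surface at z = 0. Lengths are in m, angles in rad, forces in N, time in s.
With the tool pointing down it reaches from about 0.3 to 0.775 m from the base axis. Payload 14.6 kg.
Tool frame: the origin (TCP) lies midway between the tips of the shut fingers; the grasp point (between the pads) lies 19 mm behind it (env.grasp_offset is the distance from the TCP to the grasp point, in m); z points along the fingers, x is the direction in which the jaws open and shut, and the axes are right-handed (so a half turn about z gives the same grasp; the last joint's range is limited). The gripper opens to 94 mm and grips with 3 to 60 N. Pads are 16 mm wide; open, the fingers measure 119 mm over their backs; the gripper's body (75 mm by 177 mm) begins 78 mm behind the grasp point.
Start: joints at [-1.172, 0.3, 1.521, -0, 1.321, -0.067], TCP at [0.247, -0.491, 0.205] pointing down, gripper open.
Joint ranges: [-3.03, 3.03], [-0.79, 2.21], [0.23, 2.52], [-1.04, 4.18], [0, 3.07], [-2.55, 2.55]. Speed limits (rad/s): [2.22, 2.22, 2.57, 3.14, 3.14, 3.14].

## Interface

Orientations are given as a unit quaternion [x, y, z, w].
In Python, from bench import env, capture gives the robot as it stands. The module is installed in compiled form; this text tells all that it offers.
- The arm moves only by the tool arm_command, never from a script. Its arguments are lists of equal length, an entry for each row: "translation": the shift along the tool's x, y, z in m, a list of three; "turn": the turn, a rotation vector about the tool's x, y, z in rad, a list of three. In form: {"translation": [[tx, ty, tz], ...], "turn": [[rx, ry, rz], ...]}. A call has 1 to 20 rows; each row is the pose to reach, as a shift and turn from the pose commanded when the call began, along the tool's axes at that moment; what a row does not reach only later rows make up. A row lasts 1/12 s, in which the tool goes at most 41.7 mm and 7.16 degrees, less where a joint would pass 70% of its speed; a pose out of reach is approached as far as the arm can. A call with a gripper value outside its range is refused whole. "jaw" is the opening, from -1 (shut) to 1 (fully open), set as the call begins (left out, the last holds). The fingers move at their own pace and stop on an object; the grip force is fixed at half the most. Time passes only in rows, so rows that repeat a pose let the fingers close. It gives the time, the measured TCP pose, the force and the opening at its end, in the units of the state.
- env.get_state(): the state, without advancing time (a new reading comes with each control period).
- capture(name): name is "side" or "top" or "wrist"; returns a dict with "img" (480x640x3 uint8, red, green, blue), "mtx" (3x3 intrinsics, pixels), "xyz" and "orientation" of the camera in the world; the wrist camera has in their place "tool_from_camera" (4x4, takes a point from camera to tool coordinates, whose origin is the TCP and whose axes are the tool frame's). Camera axes: x right, y down, z forward; pixel columns grow to the right and rows downward; lengths in m; the calibration is good to about 2 mm. A picture is of the moment at which its call begins: read the wrist's pose just before it. There is no depth.
- env.close_job(): hands the job in, once; it reports no verdict.
The state is a dict: "time_s": time; "q": joint angles; "dq": joint speeds; "effort": joint torques, N m; "ee_pos": TCP position; "eef_rot": TCP orientation; "force": force on the tool from outside, world axes, zero at the start; "ft_torque": the same for the moment, N m; "opening": opening from 0.0 (shut) to 1.0 (fully open).
Only numpy, scipy, OpenCV 4.12 (cv2) and the standard library are available. Lean on these libraries where they do the work, as an engineer would, in place of code of your own. Each camera call takes 0.05 s, during which the arm holds its last target.

## Task

One of the four dust caps on the lathe adapter plate is not home: feel for it by pressing near the rims of the caps one at a time with a fingertip until you find the one that rocks, then press that cap down on its middle until it is fully home and sits flat. Only press: do not lift any cap or take it out of its socket, leave the pin and the other things around the plate where they are, and finish with the hand clear.

Things in the scene. Friction and masses are not known exactly. Their poses are not given: they have to be found in the camera images.
- plate: round dark steel lathe adapter plate, 256 mm across, 30 mm thick, fixed. Origin at the centre of its underside, on the table. Four cap sockets stand on it, centres 74 mm from its centre at its own 45, 135, 225, 315 degrees; each has a steel wall 77 mm inside, 85 mm outside, reaching 48 mm above the table. Sockets are bored to different depths, so caps that are home do not share one height.
- cap_1: one of four identical aluminium dust caps with a raised blue rim: loose disc 72 mm across, 12.5 mm thick, rim 6 mm wide and 2.5 mm higher, about 0.16 kg, lying in its socket. Origin at the centre of its underside, z up. All four rims start with their tops 57 mm above the table, 9 mm above the socket wall; which one rocks changes from run to run and cannot be seen.
- cap_2: second cap, same look, size and origin as cap_1. Three of the caps rest firmly on their socket floors: pressed anywhere they do not give.
- cap_3: third cap, same as cap_1. The cap that is not home (any of the four) stands on a hidden stiff pin, 12 mm across, in the middle of its socket: 1 to 3 N on its rim tips it about 0.16 rad, the pressed rim going down 3 to 5 mm; let go, it falls back level.
- cap_4: fourth cap, same as cap_1. The cap that is not home is seated by a push of about 11 to 20 N on its middle: pin and cap go 5 mm straight down to the socket floor and stay there, rim 52 mm above the table (lower than the other three), and it no longer rocks.
- cam_pin: bystander: loose steel pin 18 mm across, 45 mm tall, standing upright near the middle of the plate between the caps, its top 75 mm above the table. Origin at its foot.
- coupling: bystander: red and steel air coupling standing on the table by the plate, 38 mm across, 62 mm tall. Origin at its foot.
- jaw: bystander: loose yellow and steel chuck jaw, 70 x 30 mm, 43 mm tall. Origin under its centre.
- bolt: bystander: bolt standing on its 24 mm head, 52 mm tall. Origin at its foot.
- oil_can: bystander: blue can 54 mm across, 95 mm tall. Origin at its foot.
- spanner: bystander: flat steel spanner, about 170 mm long, lying on the table by the plate. Origin under its middle.
- spacer: bystander: brass spacer ring 54 mm across, 16 mm tall, lying on the table. Origin under its centre.
Things that resemble listed ones, but are neither listed nor needed, are in the scene too. Leave any green or turquoise look-alike of the cap_3 alone.

How it is judged:
By the outcome, as a careful person would: the job done as asked, in the order asked, and still so for the second after the job is handed in, with the robot touching nothing.
It also fails if it takes over 48 s, if anything falls off the work surface, if the arm or the gripper's body presses on something with over 40 N, if the wrist force passes 120 N, or if a joint passes its speed limit or range.

## Working session

There is one attempt and no reset: what is moved stays moved. The work goes in short steps, Python scripts to look and compute and a tool call to move; the robot and the scene stay as the last step left them, time stands still between calls to the robot, and variables do not carry over. Pictures are saved under pics/ and viewed, and the job is handed in when it is done.

Besides the shell and the picture viewer there is one more tool, called by a JSON object that holds its "api" and its "payload", one argument or row to a line. arm_command: Moves the arm, as the interface text tells. Its arguments: {"type":"object","properties":{"translation":{"type":"array"},"turn":{"type":"array"},"jaw":{"type":"number"}},"required":["translation","turn"]}

```bash
mkdir -p pics; python3 - <<'E'
from bench import env,capture
import cv2,json
for n in ("top","side"):
    c=capture(n); cv2.imwrite(f"pics/{n}1.png",c["img"][:,:,::-1]); print(n,c["mtx"],c["xyz"],c["orientation"])
s=env.get_state(); print(s)
E
```

```text
top [[592.74992577   0.         327.08058312]
 [  0.         592.74992577 251.99876377]
 [  0.           0.           1.        ]] [0.38644784 0.03178075 1.0889466 ] [-0.69480374  0.71227366 -0.06890177  0.07187868]
side [[520.91841075   0.         324.50064575]
 [  0.         520.91841075 240.79529152]
 [  0.           0.           1.        ]] [0.28351088 0.41930943 0.65922389] [-0.30882762  0.8911643  -0.31511456  0.10561493]
{'time_s': 0.1, 'q': array([-1.17158467e+00,  3.00390161e-01,  1.52152452e+00,  2.49038795e-05,
        1.32067991e+00, -6.66198644e-02]), 'dq': array([-0.00014303, -0.00082196, -0.00471894,  0.00220813,  0.00103817,
       -0.00143964]), 'effort': array([ 1.66939495e-03, -5.32645583e+01, -3.53282475e+01,  7.10466108e-02,
        2.35264044e-02, -5.97679286e-05]), 'ee_pos': array([ 0.24694424, -0.49118547,  0.20495465]), 'eef_rot': array([ 8.51222649e-01, -5.24804488e-01, -4.00989382e-04, -3.00538884e-04]), 'force': array([ 1.20155137, -0.14431406, -0.31923428]), 'ft_torque': array([0.02359262, 0.02746892, 0.02480132]), 'opening': 1.0037963142909654}
```

View pics/top1.png

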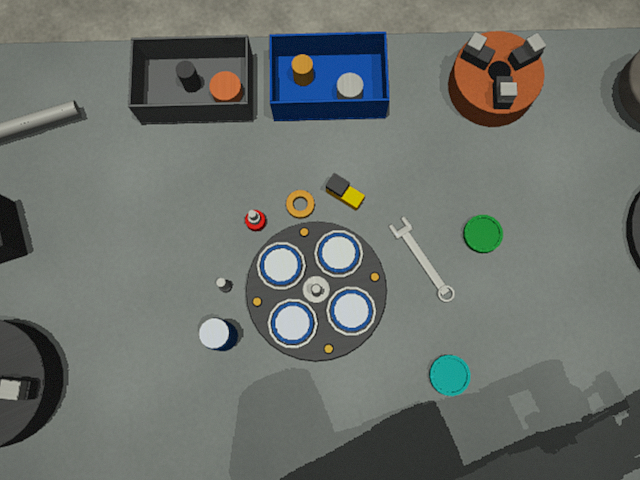

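View pics/side1.png

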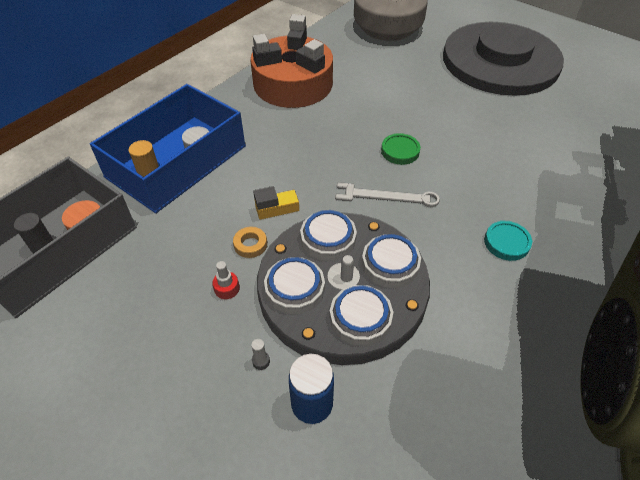

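Candidates in the top view are the four blue-rimmed caps on the plate at (281,265), (339,253), (351,311) and (292,323). Possible confusions are the green disc at (482,234), the turquoise disc at (449,375) and the oil can's white top at (215,333). The four blue-rimmed ones in sockets are the caps I want. Next I'll measure them and check with a close crop.

```bash
cat > h.py <<'E'
import numpy as np,cv2
from scipy.spatial.transform import Rotation as R
def ray(c,u,v,z):
    d=R.from_quat(c["orientation"]).as_matrix()@np.linalg.inv(c["mtx"])@[u,v,1]
    p=np.array(c["xyz"]); return p+d*(z-p[2])/d[2]
def totool(s,p):
    return R.from_quat(s["eef_rot"]).as_matrix().T@(np.array(p)-s["ee_pos"])
E
python3 - <<'E'
from bench import env,capture
from h import *
for n in ("top","side"):
    c=capture(n); im=c["img"]; hsv=cv2.cvtColor(im,cv2.COLOR_RGB2HSV)
    m=cv2.inRange(hsv,(100,120,60),(125,255,255))
    cs,_=cv2.findContours(m,cv2.RETR_EXTERNAL,cv2.CHAIN_APPROX_NONE)
    pts=[]
    for k in cs:
        if len(k)<20 or cv2.contourArea(k)<300: continue
        P=np.array([ray(c,u,v,.057)[:2] for u,v in k[:,0]],np.float32)
        (x,y),r=cv2.minEnclosingCircle(P)
        e=cv2.fitEllipse(P)
        print(n,k[:,0].mean(0).round(),np.round([x,y,r],4),np.round(e[0],4),np.round(e[1],4))
        if abs(r-.036)<.003: pts.append(e[0])
    pts=np.array(pts); 
    if len(pts): print('mean',pts.mean(0),np.linalg.norm(pts-pts.mean(0),axis=1), np.degrees(np.arctan2(*(pts-pts.mean(0)).T[::-1])))
    if n=="top": cv2.imwrite("pics/crop1.png",cv2.resize(im[200:380,190:420,::-1],None,fx=3,fy=3))
s=env.get_state()
Rm=R.from_quat(s["eef_rot"]).as_matrix(); print(Rm.round(3))
E
```

```text
top [292. 323.] [0.4717 0.0979 0.0366] [0.472  0.0978] [0.0706 0.071 ]
top [351. 310.] [ 0.4911 -0.0054  0.0363] [ 0.4912 -0.0055] [0.0702 0.0708]
top [280. 264.] [0.5748 0.1169 0.0365] [0.5749 0.1169] [0.0702 0.0706]
top [338. 252.] [0.5938 0.0139 0.0366] [0.5943 0.0137] [0.0699 0.0706]
top [329. 109.] [0.8712 0.0215 0.1066] [0.866 0.027] [0.0224 0.2071]
top [328.  68.] [0.953  0.0231 0.1313] [0.9529 0.0229] [0.1624 0.2724]
mean [0.53311137 0.05571324] [0.07418399 0.07414726 0.07409064 0.07419454] [ 145.46822891 -124.37490732   55.63335528  -34.48802751]
side [311. 399.] [0.4461 0.2315 0.0345] [0.4545 0.2215] [0.0488 0.0951]
side [361. 309.] [0.4692 0.0958 0.0358] [0.469 0.096] [0.0691 0.0699]
side [294. 279.] [0.572  0.115  0.0356] [0.572 0.115] [0.0692 0.0694]
side [392. 254.] [ 0.4887 -0.0073  0.0361] [ 0.4882 -0.0072] [0.0692 0.0698]
side [328. 228.] [0.5914 0.0122 0.0358] [0.591  0.0121] [0.0688 0.0694]
side [169. 145.] [0.9278 0.0244 0.168 ] [0.9281 0.0258] [0.2326 0.2989]
side [93. 39.] [ 1.3069 -0.1084  0.319 ] [ 1.3427 -0.0728] [0.4175 0.5793]
mean [0.51495355 0.08748932] [0.14703594 0.04673807 0.06334939 0.09838935 0.10713362] [ 114.27539202  169.47844831   25.7812298  -105.75753453  -44.75534063]
[[ 0.449 -0.893 -0.   ]
 [-0.893 -0.449  0.001]
 [-0.001 -0.    -1.   ]]
```

View pics/crop1.png

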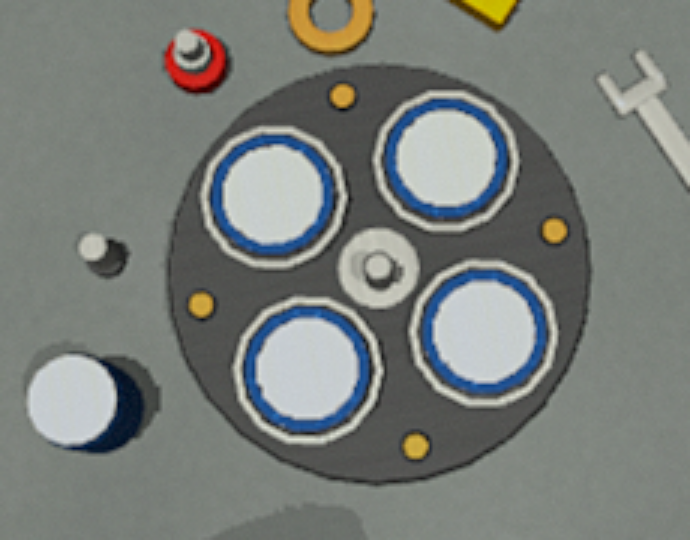

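The crop shows four identical blue-rimmed caps around the pin. Both views agree to within 3 mm, and the centres lie 74.1 mm from the plate's centre, as specified. I'll shut the jaws and go above the outer rim of cap B (pixel 351,311).

{"api": "arm_command", "payload": {
  "translation": [
    [-0.04,-0.05,0],
    [-0.3088,-0.4077,0.1],
    [-0.3088,-0.4077,0.1],
    [-0.3088,-0.4077,0.1],
    [-0.3088,-0.4077,0.1],
    [-0.3088,-0.4077,0.1],
    [-0.3088,-0.4077,0.1],
    [-0.3088,-0.4077,0.1],
    [-0.3088,-0.4077,0.1],
    [-0.3088,-0.4077,0.1],
    [-0.3088,-0.4077,0.1],
    [-0.3088,-0.4077,0.1],
    [-0.3088,-0.4077,0.1],
    [-0.3088,-0.4077,0.12],
    [-0.3088,-0.4077,0.12],
    [-0.3088,-0.4077,0.12],
    [-0.3088,-0.4077,0.12],
    [-0.3088,-0.4077,0.12]
  ],
  "turn": [
    [0,0,0],
    [0,0,0],
    [0,0,0],
    [0,0,0],
    [0,0,0],
    [0,0,0],
    [0,0,0],
    [0,0,0],
    [0,0,0],
    [0,0,0],
    [0,0,0],
    [0,0,0],
    [0,0,0],
    [0,0,0],
    [0,0,0],
    [0,0,0],
    [0,0,0],
    [0,0,0]
  ],
  "jaw": -1
}}

```text
time_s: 1.7
ee_pos: [0.4728, -0.0331, 0.0864]
eef_rot: [0.851, -0.525, 0.001, -0.0]
force: [-0.8, 0.6, -0.3]
opening: 0.007
```

{"api": "arm_command", "payload": {
  "translation": [
    [0,0,0.01],
    [0,0,0.02],
    [0,0,0.025],
    [0,0,0.025],
    [0,0,0.025]
  ],
  "turn": [
    [0,0,0],
    [0,0,0],
    [0,0,0],
    [0,0,0],
    [0,0,0]
  ]
}}

```text
time_s: 2.12
ee_pos: [0.4723, -0.0324, 0.06]
eef_rot: [0.851, -0.525, -0.0, 0.0]
force: [0.3, -0.6, -0.3]
opening: 0.008
```

```bash
python3 - <<'E'
from bench import env,capture
import cv2
s=env.get_state(); print(s["ee_pos"],s["force"])
c=capture("side"); cv2.imwrite("pics/side2.png",cv2.resize(c["img"][150:380,220:480,::-1],None,fx=2.5,fy=2.5))
E
```

```text
[ 0.47234708 -0.03241786  0.06001243] [ 0.28164694 -0.59646975 -0.34956962]
```

View pics/side2.png

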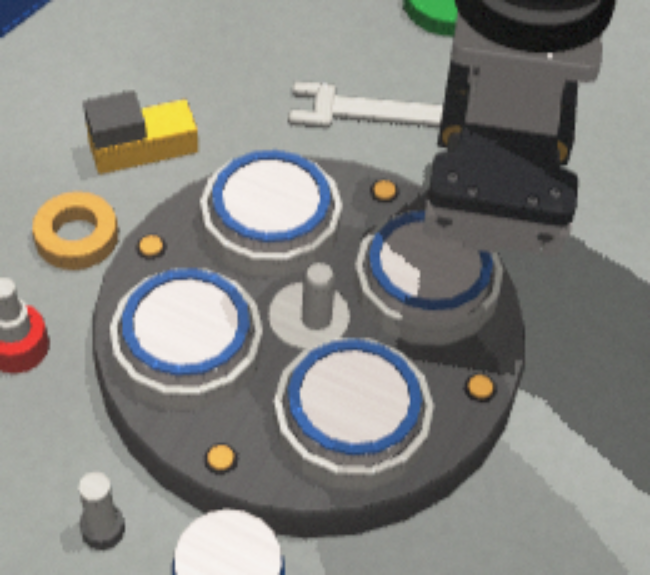

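```bash
python3 - <<'E'
from bench import env,capture
from h import *
s=env.get_state()
c=capture("side");
p=c["mtx"]@(R.from_quat(c["orientation"]).as_matrix().T@(s["ee_pos"]-c["xyz"]));u=p[:2]/p[2];print(u,(u-[220,150])*2.5)
im=c["img"][:,:,::-1].copy(); cv2.circle(im,tuple(int(a) for a in u),2,(0,0,255),-1)
im=cv2.resize(im[150:270,350:480],None,fx=4,fy=4)
w=capture("wrist"); print(w["tool_from_camera"])
im=cv2.resize(im,(520,480))
cv2.imwrite("pics/w1.png",cv2.resize(np.hstack([im,w["img"][:,:,::-1]]),(800,330)))
E
```

```text
[410.56862139 246.28751065] [476.42155348 240.71877663]
[[ 9.99999869e-01  1.51592442e-04  4.88883879e-04 -4.05701518e-04]
 [-2.71107586e-04  9.67022491e-01  2.54690848e-01 -7.48882856e-02]
 [-4.34152499e-04 -2.54690947e-01  9.67022406e-01 -1.78597152e-01]
 [ 0.00000000e+00  0.00000000e+00  0.00000000e+00  1.00000000e+00]]
```

View pics/w1.png

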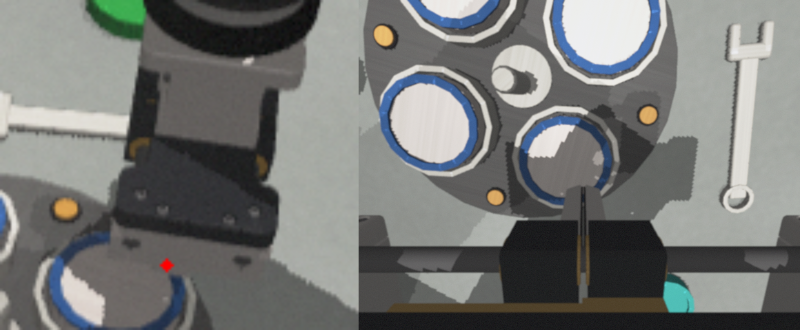

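The wrist view shows the shut fingers over the outer rim of cap B, so I'll start pressing gently.

{"api": "arm_command", "payload": {
  "translation": [
    [0,0,0.001],
    [0,0,0.002],
    [0,0,0.003],
    [0,0,0.0035],
    [0,0,0.0035],
    [0,0,0.0035]
  ],
  "turn": [
    [0,0,0],
    [0,0,0],
    [0,0,0],
    [0,0,0],
    [0,0,0],
    [0,0,0]
  ]
}}

```text
time_s: 2.77
ee_pos: [0.4727, -0.0324, 0.0572]
eef_rot: [0.851, -0.525, 0.0, -0.0]
force: [-1.9, 0.3, 5.1]
opening: 0.006
```

{"api": "arm_command", "payload": {
  "translation": [
    [0,0,0.0005],
    [0,0,0.0005],
    [0,0,0.0005]
  ],
  "turn": [
    [0,0,0],
    [0,0,0],
    [0,0,0]
  ]
}}

```text
time_s: 3.02
ee_pos: [0.4728, -0.0324, 0.0571]
eef_rot: [0.851, -0.525, 0.0, -0.0]
force: [-5.4, 0.7, 10.3]
opening: 0.006
```

Cap B is firm: over 10 N and no give. Next is cap D (pixel 339,253).

{"api": "arm_command", "payload": {
  "translation": [
    [0,0,-0.03],
    [0.0408,-0.1424,-0.03],
    [0.0408,-0.1424,-0.03],
    [0.0408,-0.1424,-0.03],
    [0.0408,-0.1424,-0.03],
    [0.0408,-0.1424,-0.03],
    [0.0408,-0.1424,-0.03],
    [0.0408,-0.1424,-0.015],
    [0.0408,-0.1424,-0.004],
    [0.0408,-0.1424,-0.004],
    [0.0408,-0.1424,-0.004]
  ],
  "turn": [
    [0,0,0],
    [0,0,0],
    [0,0,0],
    [0,0,0],
    [0,0,0],
    [0,0,0],
    [0,0,0],
    [0,0,0],
    [0,0,0],
    [0,0,0],
    [0,0,0]
  ]
}}

```text
time_s: 3.93
ee_pos: [0.6173, -0.0051, 0.0601]
eef_rot: [0.851, -0.525, -0.001, 0.0]
force: [0.2, -1.0, 1.0]
opening: 0.007
```

{"api": "arm_command", "payload": {
  "translation": [
    [0,0,0.001],
    [0,0,0.002],
    [0,0,0.003],
    [0,0,0.0035],
    [0,0,0.0035],
    [0,0,0.0035]
  ],
  "turn": [
    [0,0,0],
    [0,0,0],
    [0,0,0],
    [0,0,0],
    [0,0,0],
    [0,0,0]
  ]
}}

```text
time_s: 4.43
ee_pos: [0.6182, -0.0049, 0.0573]
eef_rot: [0.851, -0.525, 0.0, -0.0]
force: [-1.2, -1.1, 3.3]
opening: 0.01
```

{"api": "arm_command", "payload": {
  "translation": [
    [0,0,0.0005],
    [0,0,0.0005],
    [0,0,0.0005]
  ],
  "turn": [
    [0,0,0],
    [0,0,0],
    [0,0,0]
  ]
}}

```text
time_s: 4.68
ee_pos: [0.6183, -0.0049, 0.0572]
eef_rot: [0.851, -0.525, 0.0, -0.0]
force: [-4.4, 0.2, 8.3]
opening: 0.007
```

Cap D is firm too, at 8 N with no give. Next is cap C (pixel 281,265).

{"api": "arm_command", "payload": {
  "translation": [
    [0,0,-0.03],
    [-0.1427,-0.0413,-0.03],
    [-0.1427,-0.0413,-0.03],
    [-0.1427,-0.0413,-0.03],
    [-0.1427,-0.0413,-0.03],
    [-0.1427,-0.0413,-0.03],
    [-0.1427,-0.0413,-0.03],
    [-0.1427,-0.0413,-0.015],
    [-0.1427,-0.0413,-0.004],
    [-0.1427,-0.0413,-0.004],
    [-0.1427,-0.0413,-0.004]
  ],
  "turn": [
    [0,0,0],
    [0,0,0],
    [0,0,0],
    [0,0,0],
    [0,0,0],
    [0,0,0],
    [0,0,0],
    [0,0,0],
    [0,0,0],
    [0,0,0],
    [0,0,0]
  ]
}}

```text
time_s: 5.6
ee_pos: [0.5908, 0.1402, 0.0598]
eef_rot: [0.851, -0.525, -0.001, 0.001]
force: [-0.4, 0.4, 0.7]
opening: 0.007
```

{"api": "arm_command", "payload": {
  "translation": [
    [0,0,0.001],
    [0,0,0.002],
    [0,0,0.003],
    [0,0,0.0035],
    [0,0,0.0035],
    [0,0,0.0035]
  ],
  "turn": [
    [0,0,0],
    [0,0,0],
    [0,0,0],
    [0,0,0],
    [0,0,0],
    [0,0,0]
  ]
}}

```text
time_s: 6.1
ee_pos: [0.5911, 0.1411, 0.0573]
eef_rot: [0.851, -0.525, 0.0, -0.0]
force: [0.9, -0.9, 3.6]
opening: 0.002
```

{"api": "arm_command", "payload": {
  "translation": [
    [0,0,0.0005],
    [0,0,0.0005],
    [0,0,0.0005]
  ],
  "turn": [
    [0,0,0],
    [0,0,0],
    [0,0,0]
  ]
}}

```text
time_s: 6.35
ee_pos: [0.5912, 0.1411, 0.0572]
eef_rot: [0.851, -0.525, 0.0, -0.0]
force: [-2.7, -2.1, 7.4]
opening: 0.005
```

Cap C is firm. That leaves cap A (292,323), which I'll confirm by feel.

{"api": "arm_command", "payload": {
  "translation": [
    [0,0,-0.03],
    [-0.0414,0.1426,-0.03],
    [-0.0414,0.1426,-0.03],
    [-0.0414,0.1426,-0.03],
    [-0.0414,0.1426,-0.03],
    [-0.0414,0.1426,-0.03],
    [-0.0414,0.1426,-0.03],
    [-0.0414,0.1426,-0.015],
    [-0.0414,0.1426,-0.004],
    [-0.0414,0.1426,-0.004],
    [-0.0414,0.1426,-0.004]
  ],
  "turn": [
    [0,0,0],
    [0,0,0],
    [0,0,0],
    [0,0,0],
    [0,0,0],
    [0,0,0],
    [0,0,0],
    [0,0,0],
    [0,0,0],
    [0,0,0],
    [0,0,0]
  ]
}}

```text
time_s: 7.27
ee_pos: [0.4455, 0.1142, 0.0602]
eef_rot: [0.851, -0.525, -0.0, 0.0]
force: [-0.4, -0.1, 0.7]
opening: 0.003
```

{"api": "arm_command", "payload": {
  "translation": [
    [0,0,0.001],
    [0,0,0.002],
    [0,0,0.003],
    [0,0,0.0035],
    [0,0,0.0035],
    [0,0,0.0035]
  ],
  "turn": [
    [0,0,0],
    [0,0,0],
    [0,0,0],
    [0,0,0],
    [0,0,0],
    [0,0,0]
  ]
}}

```text
time_s: 7.77
ee_pos: [0.445, 0.1141, 0.0571]
eef_rot: [0.851, -0.525, 0.0, -0.0]
force: [0.1, -0.3, -0.5]
opening: 0.003
```

{"api": "arm_command", "payload": {
  "translation": [
    [0,0,0.0005],
    [0,0,0.0005],
    [0,0,0.0005]
  ],
  "turn": [
    [0,0,0],
    [0,0,0],
    [0,0,0]
  ]
}}

```text
time_s: 8.02
ee_pos: [0.445, 0.1141, 0.0565]
eef_rot: [0.851, -0.525, 0.0, -0.0]
force: [-0.9, 0.2, 0.3]
opening: 0.0
```

{"api": "arm_command", "payload": {
  "translation": [
    [0,0,0.001],
    [0,0,0.002],
    [0,0,0.0025],
    [0,0,0.0025]
  ],
  "turn": [
    [0,0,0],
    [0,0,0],
    [0,0,0],
    [0,0,0]
  ]
}}

```text
time_s: 8.35
ee_pos: [0.4449, 0.1141, 0.0538]
eef_rot: [0.851, -0.525, -0.0, 0.0]
force: [-0.4, -0.2, -0.1]
opening: 0.006
```

```bash
python3 - <<'E'
from bench import env,capture
from h import *
s=env.get_state(); print(s["ee_pos"],s["force"])
w=capture("wrist"); cv2.imwrite("pics/w2.png",w["img"][:,:,::-1])
E
```

```text
[0.44487984 0.11408475 0.05379725] [-0.4126218  -0.24310295 -0.06079495]
```

View pics/w2.png

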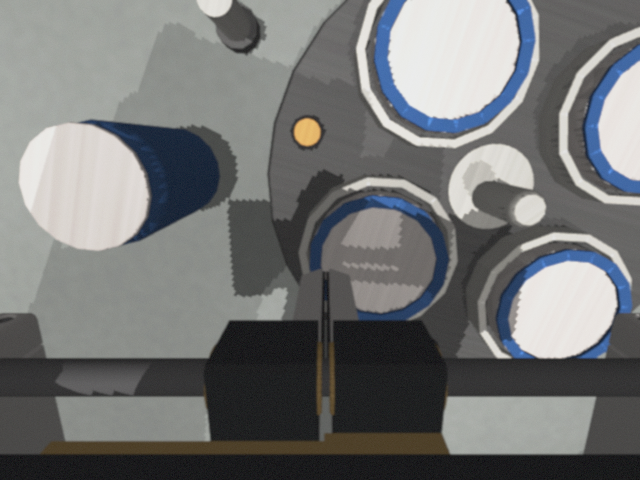

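The finger sits on the rim at the outer edge of cap A. It has gone down 3 mm with almost no force. I'll press slightly further to feel the end of the tilt.

{"api": "arm_command", "payload": {
  "translation": [
    [0,0,0.0008],
    [0,0,0.0008],
    [0,0,0.0008]
  ],
  "turn": [
    [0,0,0],
    [0,0,0],
    [0,0,0]
  ]
}}

```text
time_s: 8.65
ee_pos: [0.445, 0.1141, 0.0531]
eef_rot: [0.851, -0.525, 0.0, 0.0]
force: [0.0, -0.6, 0.8]
opening: 0.004
```

{"api": "arm_command", "payload": {
  "translation": [
    [0,0,0.0006],
    [0,0,0.001],
    [0,0,0.001]
  ],
  "turn": [
    [0,0,0],
    [0,0,0],
    [0,0,0]
  ]
}}

```text
time_s: 8.9
ee_pos: [0.445, 0.1142, 0.0525]
eef_rot: [0.851, -0.525, 0.0, -0.0]
force: [-3.9, 0.4, 8.1]
opening: -0.0
```

Cap A rocks: its rim gave 4.5 mm with almost no force, then reached a stop at 8 N. I'll lift off, let it level, and move over its middle.

{"api": "arm_command", "payload": {
  "translation": [
    [0,0,-0.004],
    [0,0,-0.01],
    [0,0,-0.03],
    [0.0271,-0.0149,-0.03],
    [0.0271,-0.0149,-0.03],
    [0.0271,-0.0149,-0.03],
    [0.0271,-0.0149,-0.03]
  ],
  "turn": [
    [0,0,0],
    [0,0,0],
    [0,0,0],
    [0,0,0],
    [0,0,0],
    [0,0,0],
    [0,0,0]
  ]
}}

```text
time_s: 9.48
ee_pos: [0.47, 0.0966, 0.082]
eef_rot: [0.851, -0.525, -0.0, 0.0]
force: [0.5, -0.2, -0.1]
opening: 0.0
```

```bash
python3 - <<'E'
from bench import env,capture
from h import *
s=env.get_state(); print(s["ee_pos"],s["force"])
w=capture("wrist"); T=w["tool_from_camera"]
Rt=R.from_quat(s["eef_rot"]).as_matrix()
c={"mtx":w["mtx"],"xyz":s["ee_pos"]+Rt@T[:3,3],"orientation":R.from_matrix(Rt@T[:3,:3]).as_quat()}
im=w["img"][:,:,::-1].copy()
m=cv2.inRange(cv2.cvtColor(w["img"],cv2.COLOR_RGB2HSV),(100,110,40),(125,255,255))
cs,_=cv2.findContours(m,cv2.RETR_EXTERNAL,cv2.CHAIN_APPROX_NONE)
for k in cs:
    if cv2.contourArea(k)<300: continue
    P=np.array([ray(c,u,v,.057)[:2] for u,v in k[:,0]],np.float32)
    print(k[:,0].mean(0),cv2.minEnclosingCircle(P))
cv2.imwrite("pics/w3.png",im)
E
```

```text
[0.46999514 0.09659748 0.08201587] [ 0.52920352 -0.23674525 -0.13891318]
[487.89354839 310.58064516] ((0.49054139852523804, -0.0072098467499017715), 0.03629114106297493)
[328.69421488 255.65289256] ((0.47198712825775146, 0.09602054208517075), 0.03548996150493622)
[135.38068182 191.14204545] ((0.4601286053657532, 0.21730810403823853), 0.03745624050498009)
[561.08648649 145.44324324] ((0.5931389927864075, 0.01234289538115263), 0.03613151237368584)
[382.8943299   89.10051546] ((0.5740684866905212, 0.11506448686122894), 0.03590086102485657)
```

View pics/w3.png

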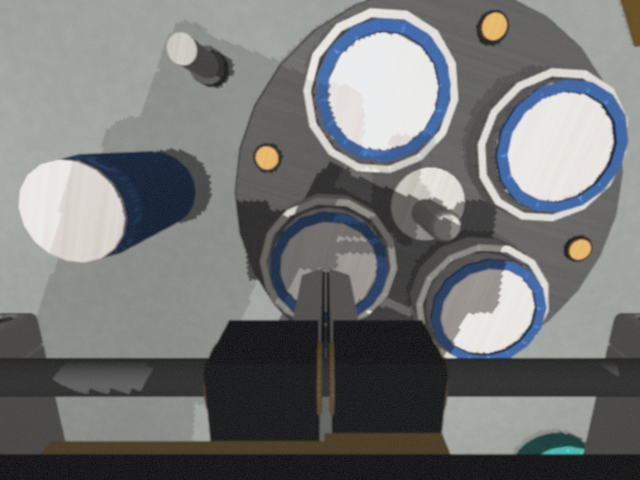

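{"api": "arm_command", "payload": {
  "translation": [
    [0.0004,-0.0009,0.01],
    [0.0004,-0.0009,0.02],
    [0.0004,-0.0009,0.025],
    [0.0004,-0.0009,0.0265],
    [0.0004,-0.0009,0.027],
    [0.0004,-0.0009,0.0275],
    [0.0004,-0.0009,0.028],
    [0.0004,-0.0009,0.028]
  ],
  "turn": [
    [0,0,0],
    [0,0,0],
    [0,0,0],
    [0,0,0],
    [0,0,0],
    [0,0,0],
    [0,0,0],
    [0,0,0]
  ]
}}

```text
time_s: 10.2
ee_pos: [0.4713, 0.0967, 0.0543]
eef_rot: [0.851, -0.525, -0.0, 0.0]
force: [-3.0, -0.2, 3.8]
opening: 0.002
```

{"api": "arm_command", "payload": {
  "translation": [
    [0,0,0.0003],
    [0,0,0.0006],
    [0,0,0.0009],
    [0,0,0.001],
    [0,0,0.001]
  ],
  "turn": [
    [0,0,0],
    [0,0,0],
    [0,0,0],
    [0,0,0],
    [0,0,0]
  ]
}}

```text
time_s: 10.62
ee_pos: [0.4714, 0.0967, 0.0534]
eef_rot: [0.851, -0.525, -0.0, -0.0]
force: [-4.4, 0.7, 7.0]
opening: 0.003
```

{"api": "arm_command", "payload": {
  "translation": [
    [0,0,0.0003],
    [0,0,0.0006],
    [0,0,0.0009],
    [0,0,0.001],
    [0,0,0.001]
  ],
  "turn": [
    [0,0,0],
    [0,0,0],
    [0,0,0],
    [0,0,0],
    [0,0,0]
  ]
}}

```text
time_s: 11.03
ee_pos: [0.4714, 0.0967, 0.0525]
eef_rot: [0.851, -0.525, -0.0, -0.0]
force: [-3.2, 0.4, 7.2]
opening: 0.007
```

```bash
python3 - <<'E'
from bench import env,capture
from h import *
s=env.get_state(); print(s["ee_pos"],s["force"])
w=capture("wrist"); c=capture("side")
cv2.imwrite("pics/w4.png",np.hstack([cv2.resize(w["img"][180:340,220:430,::-1],(400,305)),cv2.resize(c["img"][240:361,290:449,::-1],(400,305))]))
E
```

```text
[0.47137237 0.0967002  0.05246624] [-3.16853658  0.43468581  7.22688578]
```

View pics/w4.png

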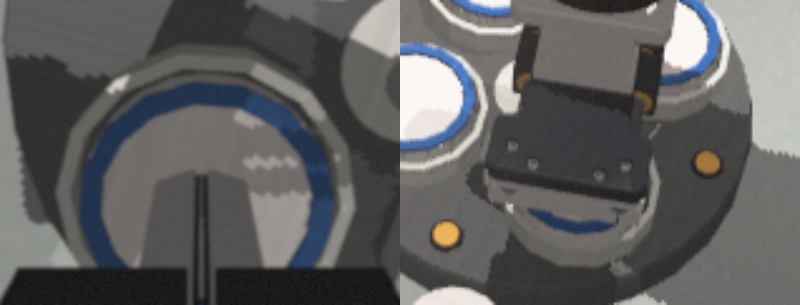

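The cap is sinking evenly at about 7 N. I'll keep going down to the floor.

{"api": "arm_command", "payload": {
  "translation": [
    [0,0,0.0004],
    [0,0,0.0008],
    [0,0,0.0012],
    [0,0,0.0016],
    [0,0,0.002],
    [0,0,0.002]
  ],
  "turn": [
    [0,0,0],
    [0,0,0],
    [0,0,0],
    [0,0,0],
    [0,0,0],
    [0,0,0]
  ]
}}

```text
time_s: 11.63
ee_pos: [0.4713, 0.0967, 0.0504]
eef_rot: [0.851, -0.525, -0.0, -0.0]
force: [-3.2, -0.4, 6.2]
opening: 0.005
```

{"api": "arm_command", "payload": {
  "translation": [
    [0,0,0.0004],
    [0,0,0.0008],
    [0,0,0.0012],
    [0,0,0.0015],
    [0,0,0.0015]
  ],
  "turn": [
    [0,0,0],
    [0,0,0],
    [0,0,0],
    [0,0,0],
    [0,0,0]
  ]
}}

```text
time_s: 12.05
ee_pos: [0.4712, 0.0967, 0.0497]
eef_rot: [0.851, -0.525, -0.0, 0.0]
force: [-9.5, -0.7, 19.4]
opening: 0.002
```

Floor reached at z = 0.0497 (expected 0.0495). I'll press a little harder to be sure, then lift.

{"api": "arm_command", "payload": {
  "translation": [
    [0,0,0.0005],
    [0,0,0.001],
    [0,0,0.001],
    [0,0,0.001]
  ],
  "turn": [
    [0,0,0],
    [0,0,0],
    [0,0,0],
    [0,0,0]
  ]
}}

```text
time_s: 12.38
ee_pos: [0.4713, 0.0968, 0.0495]
eef_rot: [0.851, -0.525, -0.0, -0.0]
force: [-15.2, -1.2, 33.4]
opening: 0.003
```

{"api": "arm_command", "payload": {
  "translation": [
    [0,0,-0.005],
    [0,0,-0.015],
    [0,0,-0.035],
    [0,0,-0.035],
    [0,0,-0.035]
  ],
  "turn": [
    [0,0,0],
    [0,0,0],
    [0,0,0],
    [0,0,0],
    [0,0,0]
  ]
}}

```text
time_s: 12.8
ee_pos: [0.472, 0.0967, 0.0834]
eef_rot: [0.851, -0.525, 0.001, -0.001]
force: [0.7, 0.1, -0.9]
opening: 0.006
```

Now a gentle rim check on cap A, which should be firm at 52 mm.

{"api": "arm_command", "payload": {
  "translation": [
    [-0.0277,0.0154,0],
    [-0.0277,0.0154,0],
    [-0.0277,0.0154,0.015],
    [-0.0277,0.0154,0.025],
    [-0.0277,0.0154,0.028],
    [-0.0277,0.0154,0.029],
    [-0.0277,0.0154,0.03],
    [-0.0277,0.0154,0.0308],
    [-0.0277,0.0154,0.0308],
    [-0.0277,0.0154,0.0308]
  ],
  "turn": [
    [0,0,0],
    [0,0,0],
    [0,0,0],
    [0,0,0],
    [0,0,0],
    [0,0,0],
    [0,0,0],
    [0,0,0],
    [0,0,0],
    [0,0,0]
  ]
}}

```text
time_s: 13.63
ee_pos: [0.4454, 0.1144, 0.0522]
eef_rot: [0.851, -0.525, 0.0, -0.0]
force: [-2.2, -0.5, 3.8]
opening: 0.006
```

{"api": "arm_command", "payload": {
  "translation": [
    [0,0,-0.03],
    [0.0542,-0.0298,-0.03],
    [0.0542,-0.0298,-0.03],
    [0.0542,-0.0298,-0.03],
    [0.0542,-0.0298,-0.015],
    [0.0542,-0.0298,-0.006],
    [0.0542,-0.0298,-0.003],
    [0.0542,-0.0298,-0.002],
    [0.0542,-0.0298,-0.001],
    [0.0542,-0.0298,0],
    [0.0542,-0.0298,0],
    [0.0542,-0.0298,0]
  ],
  "turn": [
    [0,0,0],
    [0,0,0],
    [0,0,0],
    [0,0,0],
    [0,0,0],
    [0,0,0],
    [0,0,0],
    [0,0,0],
    [0,0,0],
    [0,0,0],
    [0,0,0],
    [0,0,0]
  ]
}}

```text
time_s: 14.63
ee_pos: [0.4963, 0.0796, 0.0523]
eef_rot: [0.851, -0.525, 0.0, -0.0]
force: [-0.8, 1.3, 2.7]
opening: 0.001
```

Both opposite rims meet the finger at 52.2 mm, so the cap is flat. I'll withdraw upward and back.

{"api": "arm_command", "payload": {
  "translation": [
    [0,0,-0.03],
    [0,0,-0.07],
    [0,0,-0.11],
    [0,0,-0.15],
    [0.2,0.15,-0.15],
    [0.2,0.15,-0.15],
    [0.2,0.15,-0.15],
    [0.2,0.15,-0.15],
    [0.2,0.15,-0.15],
    [0.2,0.15,-0.15],
    [0.2,0.15,-0.15],
    [0.2,0.15,-0.15],
    [0.2,0.15,-0.15],
    [0.2,0.15,-0.15]
  ],
  "turn": [
    [0,0,0],
    [0,0,0],
    [0,0,0],
    [0,0,0],
    [0,0,0],
    [0,0,0],
    [0,0,0],
    [0,0,0],
    [0,0,0],
    [0,0,0],
    [0,0,0],
    [0,0,0],
    [0,0,0],
    [0,0,0]
  ]
}}

```text
time_s: 15.8
ee_pos: [0.4523, -0.1656, 0.2019]
eef_rot: [0.852, -0.524, 0.0, -0.0]
force: [0.1, -0.7, -0.3]
opening: 0.003
```

```bash
python3 - <<'E'
from bench import env,capture
from h import *
s=env.get_state(); print(s["time_s"],s["ee_pos"],s["force"])
c=capture("side"); cv2.imwrite("pics/side5.png",c["img"][:,:,::-1])
E
```

```text
15.8 [ 0.4522571  -0.1655951   0.20192586] [ 0.09292314 -0.6655029  -0.25619288]
```

View pics/side5.png

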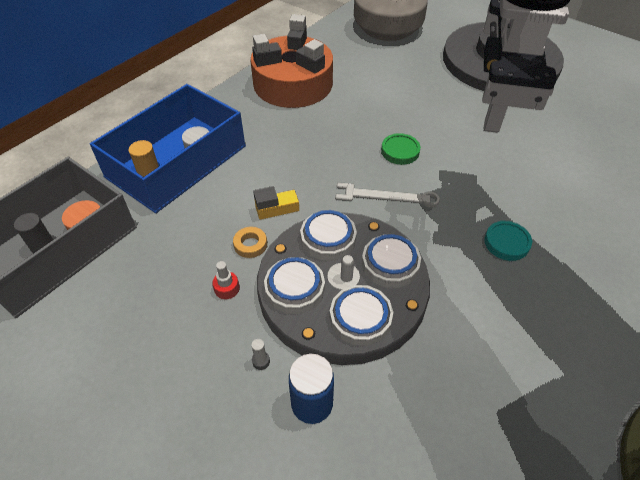

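The side view shows cap A (361,312) sitting flat and lower in its socket. The pin (347,268) and the other things haven't moved, and the hand is clear.

```bash
python3 -c "
from bench import env
print(env.close_job())"
```

```text
the job is handed in; nothing more can be done
None
```

The loose cap is now pressed fully home and sits flat; the job was handed in at about 16 s of the 48 s allowed. It was the one nearest the oil can, at top-view pixel (292,323).

- **Feeling for it:** I pressed the outer rim of all four caps. Three held firm at 57 mm under 7–10 N. The fourth gave about 4.5 mm with almost no force before reaching a stop.
- **Seating it:** I pressed that cap on its middle until it stopped on the socket floor, with the fingertip at 49.5 mm as expected. The final push was 33 N.
- **Last checks:** Two opposite rims of that cap were firm at 52.2 and 52.3 mm under 3–4 N, so it no longer rocks. In the last side view the pin and the other things are where they were, and the hand is clear.
- **One disagreement:** The cap sank at a measured 6–7 N vertical, below the stated 11–20 N. The force rose only once it reached the floor.

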